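Pack the fittings kit for the old chest

ROBOT

A 7-joint arm with a two-finger parallel gripper is mounted at the origin on the work surface. World frame = base frame: x ahead of the robot, y to its left, z up, the work surface at z = 0. Lengths are in m, angles in rad, forces in N, time in s.
With the tool pointing down it reaches from about 0.425 to 0.825 m from the base axis. Payload 3.6 kg.
Tool frame: the origin (TCP) lies midway between the tips of the shut fingers; the grasp point (between the pads) lies 19 mm behind it (manip.grip_point_offset is the distance from the TCP to the grasp point, in m); z points along the fingers, y is the line along which they close (so a half turn about z gives the same grasp; the last joint's range is limited). The gripper opens to 93 mm and grips with 3 to 60 N. Pads are 15 mm wide; open, the fingers measure 128 mm over their backs; the gripper's body (75 mm by 188 mm) begins 65 mm behind the grasp point.
Start: joints at [-1.298, 0.615, -0.013, 1.423, 0.008, 1.103, -0.04], TCP at [0.191, 0.621, 0.219] pointing down, gripper open.
Joint ranges: [-3.12, 3.12], [-0.3, 2.06], [-1.34, 1.32], [0.26, 2.42], [-1.36, 4.5], [0.01, 1.98], [-2.84, 2.84]. Speed limits (rad/s): [2.79, 2.79, 3.14, 3.14, 3.14, 3.14, 3.14].

INTERFACE

Orientations are given as a rotation vector (axis times angle).
In Python, from plant import manip, viewer, ticket gives the robot as it stands.
- The arm moves only by the shell command python3 -m pendant 'ROWS' [FORCE]. ROWS is JSON, a list of rows, each an object with "jaw": the gripper's target within -1 to 1 (fully open at 1, half-way at 0, shut at -1); "offset": the shift along the world's x, y, z in cm, a list of three; "twist": the turn about the world's z in degrees. In form: [{"jaw": jaw, "offset": [x, y, z], "twist": twist}, ...]. A call has 1 to 5 rows; each row is the pose to reach, as a shift and turn from the pose commanded when the call began; what a row does not reach only later rows make up. A row lasts 1/10 s, in which the tool goes at most 50 mm and 8.59 degrees, less where a joint would pass 70% of its speed; a pose out of reach is approached as far as the arm can. A call with a gripper value outside its range is refused whole. The fingers move at their own pace and stop on an object; FORCE is the grip in N (left out, the last holds). Time passes only in rows, so rows that repeat a pose let the fingers close. It gives the time, the measured TCP pose, the force, the opening and the grip force at its end, in the units of the state.
- manip.read_state(): the state, without advancing time (a new reading comes with each control period).
- viewer.capture(name): name is "side" or "top"; returns (picture, depth): 384x512x3 uint8, red, green, blue; 384x512 float32, m along the optical axis (not along the pixel's ray), 0 where there is no reading.
- viewer.camera_model(name): a dict with "camera_matrix" (3x3 intrinsics, pixels), "R" (3x3) and "t" (3): a world point X has camera coordinates R X + t. Camera axes: x right, y down, z forward; pixel columns grow to the right and rows downward; lengths in m; the calibration is good to about 2 mm. A picture is of the moment at which its call begins. camera_model takes no time and is no camera call.
- ticket.sign_off(): hands the job in; it is judged then, once.
The state is a dict: "clock": time; "qpos": joint angles; "joint_vel": joint speeds; "joint_efforts": joint torques, N m; "position": TCP position; "eef_rot": TCP orientation; "force": force on the tool from outside, world axes, zero at the start; "moment": the same for the moment, N m; "finger_gap": finger opening in m; "gripper_force": force on a finger pad.
Only numpy, scipy, OpenCV 4.12 (cv2) and the standard library are available. Lean on these libraries where they do the work, as an engineer would, in place of code of your own. Each camera call takes 0.05 s, during which the arm holds its last target. There are 200 camera calls.

TASK

Make up the kit of fittings for the old chest in the plywood tray: stand both single-wheel castors in the long wooden bin, the round turned foot in the round tin and the L-shaped steel bracket in the square carton, each upright as it stands now and set down rather than dropped. Leave the look-alikes (the twin-wheel castor, the square foot and the U-shaped bracket) standing where they are.

Things in the scene. Friction and masses are not known exactly. Their poses are not given: they have to be found in the camera images.
- castor_a: Single-wheel castor. Bright steel, one black wheel, standing wheel up on its square plate (42 x 42 x 4 mm), 66 mm tall. Fork 28 mm wide across its own y: flat cheeks 24 mm long (x), 13 to 55 mm up. Wheel 40 mm across, 18 mm thick, axle along y, 46 mm up. Origin: centre of the plate's underside; z up. 0.12 kg. Grip across the cheeks (along y), about 50 mm up.
- castor_b: The second, identical single-wheel castor. Bright steel, one black wheel, standing wheel up on its square plate (42 x 42 x 4 mm), 66 mm tall. Fork 28 mm wide across its own y: flat cheeks 24 mm long (x), 13 to 55 mm up. Wheel 40 mm across, 18 mm thick, axle along y, 46 mm up. Origin: centre of the plate's underside; z up. 0.12 kg. Grip across the cheeks (along y), about 50 mm up.
- round_foot: Turned wooden furniture foot, round, standing on its narrow end, 70 mm tall: 34 mm across at the bottom, widening to a straight band 50 mm across from 36 to 64 mm height, then a flat top. Origin: centre of its underside; z up. About 0.08 kg. Grip it by the straight band, about 52 mm up.
- bracket: L-shaped steel bracket standing on its foot plate, 56 (x) x 32 (y) x 6 mm, with one upright leg at the +x end: 6 mm thick, 32 mm wide (y), top at 70 mm, its middle 25 mm from the origin along +x. Origin: centre of the foot plate's underside; z up. 0.13 kg. Grip the leg across its width (along y), about 54 mm up.
- twin_castor: Look-alike, to be left: castor with two black rubber wheels side by side (48 mm over both, 40 mm across) and a round plate 46 mm across, wheels up, 66 mm tall. Origin: centre of its underside.
- square_foot: Look-alike, to be left: wooden furniture foot of square section, 36 mm at the bottom to 50 mm at the top, 70 mm tall. Origin: centre of its underside.
- u_bracket: Look-alike, to be left: U-shaped steel bracket with the same 56 x 32 mm foot plate but an upright leg at both ends, 70 mm tall. Origin: centre of its underside.
- bin: Long open bin of dark wood, home of both castors: outside 130 mm (its x) x 74 mm (its y) x 28 mm high, walls 5 mm, floor 5 mm thick. The castors stand one at each end (30 mm either side of its middle). Origin: centre of its underside, 6 mm above the table; z up. Fixed in the plywood tray; its place in the row changes.
- tin: Round open tin of bare metal, home of the round foot, fixed in the tray: 84 mm outside diameter, 28 mm high, wall 2.5 mm, floor 5 mm thick. Origin: centre of its underside, 6 mm above the table. The three containers stand in a row 100 mm apart in a plywood tray 160 x 316 mm with walls 22 mm high.
- carton: Square open carton of brown card, home of the L bracket: 84 x 84 mm outside, 28 mm high, wall and floor 3.5 mm thick. Origin: centre of its underside, 6 mm above the table. Fixed in the plywood tray; its x and y lie as the bin's.
There are look-alikes about, which are no part of the job. What is shaped like the round_foot but orange or turquoise is not meant.

How it is judged:
By the outcome, as a careful person would: the job done as asked, in the order asked, and still so for the second after the job is handed in, with the robot touching nothing.
It also fails if it takes over 115 s, if anything falls off the work surface, if the arm or the gripper's body presses on something with over 40 N, if the wrist force passes 120 N, or if a joint passes its speed limit or range.

## Working session

There is one attempt and no reset: what is moved stays moved. The work goes in short steps, Python scripts to look and compute and a shell command to move; the robot and the scene stay as the last step left them, time stands still between calls to the robot, and variables do not carry over. Pictures are saved under pics/ and viewed, at most 14 in all, crops included, and the job is handed in when it is done.

```bash
ls; mkdir -p pics
python3 - <<'E'
from plant import manip, viewer
import cv2,numpy as np
for n in("top","side"):
    p,d=viewer.capture(n); cv2.imwrite(f"pics/{n}0.png",p[:,:,::-1]); np.savez(f"/tmp/{n}0.npz",p=p,d=d)
    m=viewer.camera_model(n); print(n,m, "campos",-np.array(m["R"]).T@np.array(m["t"]), (d>0).mean())
s=manip.read_state();print(s,manip.grip_point_offset)
E
```

```text
pics
top {'camera_matrix': array([[408.06791352,   0.        , 257.97309928],
       [  0.        , 408.06791352, 198.02572839],
       [  0.        ,   0.        ,   1.        ]]), 'R': array([[-0.02889272, -0.99945733, -0.01581963],
       [-0.99206102,  0.03060955, -0.12197538],
       [ 0.12239342,  0.01216984, -0.99240705]]), 't': array([0.02251511, 0.46525515, 1.18123877])} campos [ 0.31763617 -0.00611384  1.22937553] 0.9959615071614584
side {'camera_matrix': array([[438.46098338,   0.        , 253.50840296],
       [  0.        , 438.46098338, 190.68899788],
       [  0.        ,   0.        ,   1.        ]]), 'R': array([[ 0.71439114, -0.69970124, -0.00796705],
       [-0.50101609, -0.50352004, -0.70388241],
       [ 0.48849582,  0.50683898, -0.71027183]]), 't': array([-0.33284297,  0.28392076,  1.05000347])} campos [-0.13289337 -0.62211353  0.94298294] 0.9961496988932291
{'clock': 0.1, 'qpos': array([-1.29851373,  0.61583145, -0.01263093,  1.4247161 ,  0.00811353,
        1.10336332, -0.04042035]), 'joint_vel': array([-1.74927732e-03, -2.48955610e-03, -1.39616504e-03, -3.34071984e-03,
        3.68088916e-05, -5.22315418e-04,  1.40263953e-03]), 'joint_efforts': array([ 1.12096703e-03, -4.60039866e+01,  2.10052645e-01, -1.66242743e+01,
       -6.12196606e-02,  1.69921608e-02,  9.79366791e-05]), 'position': array([0.19111245, 0.62054465, 0.21759862]), 'eef_rot': array([-0.46743919, -3.10631006,  0.00352923]), 'force': array([0.72885335, 0.00952877, 0.39910068]), 'moment': array([-0.00235643, -0.00604474,  0.00519793]), 'gripper_force': 0.0, 'finger_gap': 0.09305877950852934} 0.0188
```

View pics/top0.png

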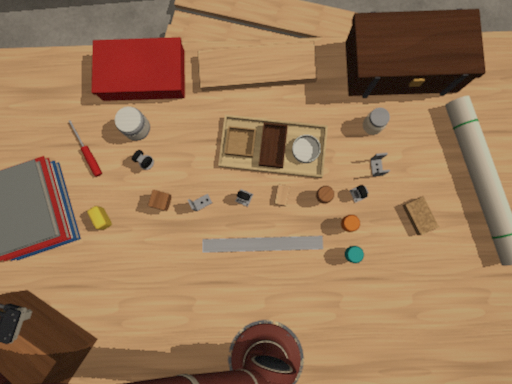

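View pics/side0.png

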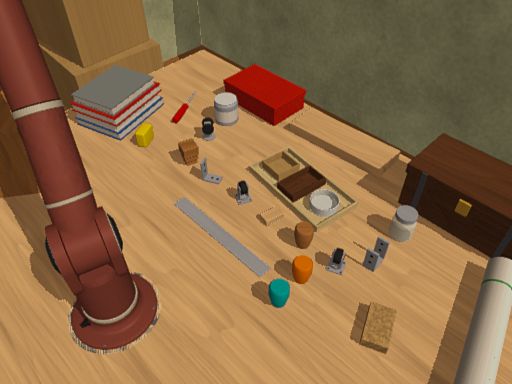

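The top view shows the carton at (239,142), bin at (272,145), tin at (305,150), castors at (244,197) and (359,193), the L bracket at (200,203) and the round foot at (325,194). The look-alikes are at (143,160), (160,200) and (377,166). I'll zoom in on these.

Run:
```python
import cv2,numpy as np
t=np.load("/tmp/top0.npz")["p"][:,:,::-1]; s=np.load("/tmp/side0.npz")["p"][:,:,::-1]
def c(im,u,v,h=20): return cv2.resize(im[v-h:v+h,u-h:u+h],(200,200),interpolation=cv2.INTER_CUBIC)
a=np.hstack([c(t,143,160),c(t,200,203),c(t,244,197),c(t,359,193)])
b=np.hstack([c(s,208,128),c(s,210,172),c(s,243,191),c(s,337,260)])
g=np.hstack([c(t,325,194),c(t,377,166),c(t,160,200),c(t,280,195)])
cv2.imwrite("pics/z1.png",np.vstack([a,b,g]))
```

```text
(no output)
```

View pics/z1.png

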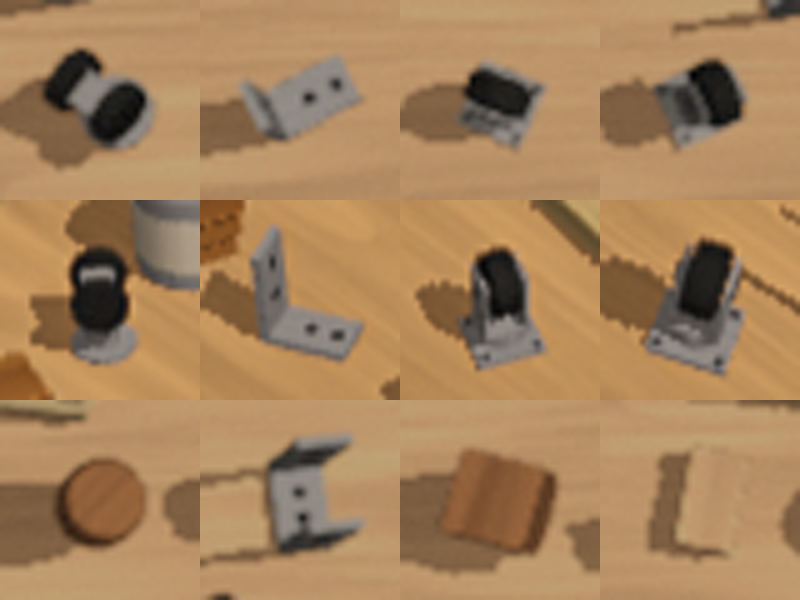

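The crops confirm the parts: twin castor (143,160), L bracket (200,203), single castors (244,197) and (359,193), round foot (325,194), U bracket (377,166), square foot (160,200). Next I'll measure them from the depth.

```bash
cat > h.py <<'E'
import numpy as np,cv2
from plant import viewer
def cloud(n,p,d):
    m=viewer.camera_model(n);K=m["camera_matrix"];v,u=np.mgrid[:384,:512]
    X=np.stack([(u-K[0,2])/K[0,0]*d,(v-K[1,2])/K[1,1]*d,d],-1)
    return (X-m["t"])@m["R"]   # R^T (X-t)
def near(W,d,c,r): return (np.hypot(W[...,0]-c[0],W[...,1]-c[1])<r)&(d>0)
def proj(n,X):
    m=viewer.camera_model(n);q=m["camera_matrix"]@(m["R"]@X+m["t"]);return q[:2]/q[2]
def rect(xy):
    (c,s,a)=cv2.minAreaRect((xy*1000).astype(np.float32)); return np.round(c,1),np.round(s,1),round(a,1)
E
python3 - <<'E'
from h import *
t=np.load("/tmp/top0.npz");s=np.load("/tmp/side0.npz")
T=cloud("top",t["p"],t["d"]);S=cloud("side",s["p"],s["d"])
for nm,px in dict(castA=(244,197),castB=(359,193),brk=(200,203),foot=(325,194),U=(377,166),sq=(160,200),twin=(143,160),yel=(280,195),tur=(355,254)).items():
    c=T[px[1],px[0],:2]
    print("==",nm,np.round(T[px[1],px[0]],3))
    for cn,W,d,p in(("top",T,t["d"],t["p"]),("side",S,s["d"],s["p"])):
        m=near(W,d,c,.05);P=W[m];C=p[m].astype(int);dark=C.max(1)<60
        print(cn,"n",len(P),"table z",np.round(np.median(P[P[:,2]<.003][:,2]),4) if (P[:,2]<.003).any() else None,"zmax",np.round(P[:,2].max(),3))
        for lo,hi in((.003,.009),(.02,.08),(.05,.08),(.06,.08)):
            q=P[(P[:,2]>lo)&(P[:,2]<hi)]
            if len(q)>4: print("  z",lo,hi,len(q),*rect(q[:,:2]),"mean",np.round(q[:,:2].mean(0)*1000,1))
print("== tray")
for cn,W,d in(("top",T,t["d"]),("side",S,s["d"])):
    c=T[145,272,:2];m=near(W,d,c,.2)
    for lo,hi in((.024,.03),(.031,.038)):
        k=m&(W[...,2]>lo)&(W[...,2]<hi);n,l,st,_=cv2.connectedComponentsWithStats(k.astype(np.uint8))
        for i in range(1,n):
            if st[i,4]>25: print(cn,lo,st[i],*rect(W[l==i][:,:2]))
E
```

```text
== castA [0.465 0.048 0.065]
top n 842 table z -0.0006 zmax 0.07
  z 0.003 0.009 98 [464.1  45.3] [90.7 91.5] 88.2 mean [462.6  46.6]
  z 0.02 0.08 125 [470.8  52.6] [38.1 31.5] 77.1 mean [469.4  52.7]
  z 0.05 0.08 105 [470.   52.5] [37.2 30.4] 67.0 mean [470.   52.6]
  z 0.06 0.08 52 [470.6  52.1] [28.5 17.3] 65.8 mean [470.3  52.5]
side n 719 table z 0.0 zmax 0.069
  z 0.003 0.009 79 [461.8  39.4] [80.3 80.6] 50.5 mean [463.3  43.2]
  z 0.02 0.08 151 [469.4  48.3] [35.5 31.2] 57.2 mean [466.4  45.8]
  z 0.05 0.08 92 [470.6  48.4] [35.7 28.6] 61.7 mean [468.2  46.6]
  z 0.06 0.08 40 [470.7  49.8] [27.9 16.4] 72.5 mean [470.1  48.8]
== castB [ 0.468 -0.284  0.055]
top n 845 table z -0.0005 zmax 0.069
  z 0.003 0.009 100 [ 470.4 -284.8] [91.  88.8] 71.6 mean [ 466.7 -281.9]
  z 0.02 0.08 143 [ 472.9 -291.5] [39.7 32. ] 4.1 mean [ 470.7 -288.7]
  z 0.05 0.08 105 [ 472.1 -291.3] [37.5 30.6] 28.2 mean [ 471.3 -290.9]
  z 0.06 0.08 56 [ 473.4 -291.3] [29.5 18.1] 25.1 mean [ 472.3 -290.8]
side n 1007 table z -0.0 zmax 0.068
  z 0.003 0.009 131 [ 462.9 -287.4] [87.4 94. ] 19.2 mean [ 465.9
[... 4657 characters left out ...]
[263 123  24  21  72] [661.1 -45.3] [72.  57.6] 82.3
top 0.031 [258 127  27  41 127] [618.1 -38.4] [ 73.8 116.3] 81.9
top 0.031 [224 133  13  22  40] [626.5  98.1] [68.8 31.9] 21.5
side 0.024 [327 143  27  16  47] [822.7 -33.8] [  8.6 101.5] 3.8
side 0.024 [316 190  22  11  40] [ 642.8 -129.2] [21.7 64.8] 19.1
side 0.024 [310 203  28  10  47] [ 588.6 -156.1] [27.3 76.8] 34.2
side 0.031 [326 141  27  15  67] [823.7 -29.5] [12.6 99.7] 3.8
side 0.031 [272 150  27  24  82] [649.3  53.4] [92.4 69.6] 77.5
side 0.031 [262 159  19  17  37] [601.9  61.6] [85.  10.4] 81.7
side 0.031 [277 165  49  32 203] [626.4 -41.1] [ 78.1 133.3] 82.2
side 0.031 [319 189  21  18  37] [ 637.8 -146. ] [78.6 29.9] 80.9
```

Run:
```python
from h import *
from scipy.optimize import least_squares
t=np.load("/tmp/top0.npz");s=np.load("/tmp/side0.npz")
for cn,D in(("top",t),("side",s)):
    W=cloud(cn,D["p"],D["d"]);d=D["d"];p=D["p"].astype(int);print("##",cn)
    for nm,c in dict(A=(.4705,.0505),B=(.473,-.293)).items():
        m=near(W,d,c,.035)&(W[...,2]>.03)&(p.max(-1)<75)
        q=W[m&(W[...,2]>.055)][:,:2]*1000;e,v=np.linalg.eigh(np.cov(q.T))
        print(nm,len(q),"wheel yaw",np.degrees(np.arctan2(v[1,1],v[0,1]))%180,"c",np.round(cv2.minAreaRect(q.astype(np.float32))[0],1),np.round(np.sqrt(e),1))
        m=near(W,d,c,.034)&(W[...,2]<.012)&(p.max(-1)-p.min(-1)<30)&(p.max(-1)>70)
        print("   plate",m.sum(),*rect(W[m][:,:2]))
    m=near(W,d,(.627,-.04),.2)&(W[...,2]>.0295)&(W[...,2]<.039)&(W[...,0]<.72)
    # bin by rows
    q=W[m][:,:2]*1000; a=np.radians(-8);R=np.array([[np.cos(a),np.sin(a)],[-np.sin(a),np.cos(a)]])
    r=(q-[627,-40])@R.T
    for nm,lo,hi in(("carton",58,150),("bin",-48,48),("tin",-150,-52)):
        k=r[(r[:,1]>lo)&(r[:,1]<hi)&(abs(r[:,0])<75)];
        print(nm,len(k),"ext",np.round(np.percentile(k,[1,99],axis=0),1).tolist(),"rect",*rect(k/1000), "world", np.round(np.array(cv2.minAreaRect(k.astype(np.float32))[0])@R+[627,-40],1))
        if nm=="tin":
            f=least_squares(lambda z:np.hypot(*(k-z[:2]).T)-z[2],[0,-100,41],loss="soft_l1");print("  circ",np.round(f.x,1),np.round(f.x[:2]@R+[627,-40],1))
```

```text
## top
A 70 wheel yaw 70.2122073367305 c [471.  52.] [5.1 9.5]
   plate 50 [471.7  52.1] [39.3 38.8] 65.4
B 77 wheel yaw 27.10679919806222 c [ 471.6 -289.8] [5.6 9.6]
   plate 53 [ 475.3 -297.9] [39.2 50.6] 19.9
carton 136 ext [[-43.5, 58.3], [41.5, 142.2]] rect [ -0.8 100.4] [85.3 84.3] 0.0 world [640.1  59.5]
bin 223 ext [[-66.8, -36.5], [63.1, 37.2]] rect [-1.8  0.3] [ 73.9 131.1] 89.6 world [625.3 -39.5]
tin 86 ext [[-43.3, -139.9], [39.6, -58.7]] rect [ -2.5 -99.6] [81.5 81.3] 50.4 world [ 610.6 -138.3]
  circ [ -2.3 -99.4  40.4] [ 610.9 -138.1]
## side
A 53 wheel yaw 83.86795094765964 c [467.9  46.3] [4.8 7.6]
   plate 85 [470.8  48.5] [41.6 42.1] 65.8
B 73 wheel yaw 16.21933555433563 c [ 469.7 -296.4] [5. 7.]
   plate 121 [ 472.7 -294.5] [41.9 40.6] 21.9
carton 127 ext [[-43.0, 58.1], [42.7, 142.6]] rect [ -0.5 100.4] [84.7 87.3] 90.0 world [640.5  59.5]
bin 246 ext [[-66.7, -40.1], [65.7, 36.7]] rect [-0.3 -1.1] [ 78.2 133.3] 89.9 world [626.5 -41.1]
tin 108 ext [[-41.7, -143.0], [40.5, -59.1]] rect [  -1.3 -101.9] [83.4 83. ] 57.4 world [ 611.5 -140.7]
  circ [  -1.  -101.8   40.5] [ 611.9 -140.7]
```

```bash
for i in 1 2 3; do python3 -m pendant '[{"jaw":1,"offset":[1.9,-3.8,0],"twist":-6.4},{"jaw":1,"offset":[3.8,-7.6,0],"twist":-12.9},{"jaw":1,"offset":[5.6,-11.4,0],"twist":-19.4},{"jaw":1,"offset":[7.5,-15.2,0],"twist":-25.8},{"jaw":1,"offset":[9.35,-19.0,0],"twist":-32.3}]' 20; done; python3 -m pendant '[{"jaw":0.6,"offset":[0,0,-3],"twist":0},{"jaw":0.6,"offset":[0,0,-6],"twist":0},{"jaw":0.6,"offset":[0,0,-9],"twist":0},{"jaw":0.6,"offset":[0,0,-9],"twist":0},{"jaw":0.6,"offset":[0,0,-9],"twist":0}]'
```

```text
clock: 0.6
position: [0.2852, 0.4292, 0.2183]
eef_rot: [-1.32, -2.851, 0.001]
force: [0.8, 0.2, 0.2]
finger_gap: 0.0928
gripper_force: 0.0
clock: 1.1
position: [0.3786, 0.2395, 0.2186]
eef_rot: [-2.06, -2.371, 0.0]
force: [0.9, 0.1, 0.6]
finger_gap: 0.0929
gripper_force: 0.0
clock: 1.6
position: [0.4721, 0.0497, 0.2185]
eef_rot: [-2.638, -1.705, 0.0]
force: [0.6, -0.1, 0.1]
finger_gap: 0.0926
gripper_force: 0.0
clock: 2.1
position: [0.4718, 0.051, 0.1287]
eef_rot: [-2.635, -1.71, 0.001]
force: [0.3, 0.9, -0.1]
finger_gap: 0.0745
gripper_force: 0.0
```

```bash
python3 -m pendant '[{"jaw":0.6,"offset":[-0.05,-0.05,-2.5],"twist":0},{"jaw":0.6,"offset":[-0.05,-0.05,-5],"twist":0},{"jaw":0.6,"offset":[-0.05,-0.05,-7.5],"twist":0},{"jaw":0.6,"offset":[-0.05,-0.05,-9.7],"twist":0},{"jaw":0.6,"offset":[-0.05,-0.05,-9.7],"twist":0}]'
for i in 1 2; do python3 -m pendant '[{"jaw":-1,"offset":[0,0,0],"twist":0},{"jaw":-1,"offset":[0,0,0],"twist":0},{"jaw":-1,"offset":[0,0,0],"twist":0},{"jaw":-1,"offset":[0,0,0],"twist":0},{"jaw":-1,"offset":[0,0,0],"twist":0}]' 20; done
python3 - <<'E'
from plant import viewer
import cv2,numpy as np
p,d=viewer.capture("side");cv2.imwrite("pics/g1.png",cv2.resize(p[110:270,160:360,::-1],None,fx=3,fy=3,interpolation=2))
E
```

```text
clock: 2.6
position: [0.4712, 0.0509, 0.0312]
eef_rot: [-2.634, -1.71, 0.002]
force: [0.6, -0.6, -0.1]
finger_gap: 0.0744
gripper_force: 0.0
clock: 3.1
position: [0.4716, 0.0508, 0.0322]
eef_rot: [2.635, 1.711, 0.001]
force: [0.5, -0.8, 0.2]
finger_gap: 0.039
gripper_force: 0.0
clock: 3.6
position: [0.4713, 0.0508, 0.0318]
eef_rot: [-2.635, -1.711, -0.0]
force: [-0.1, -0.2, 4.0]
finger_gap: 0.0277
gripper_force: 20.0
```

View pics/g1.png

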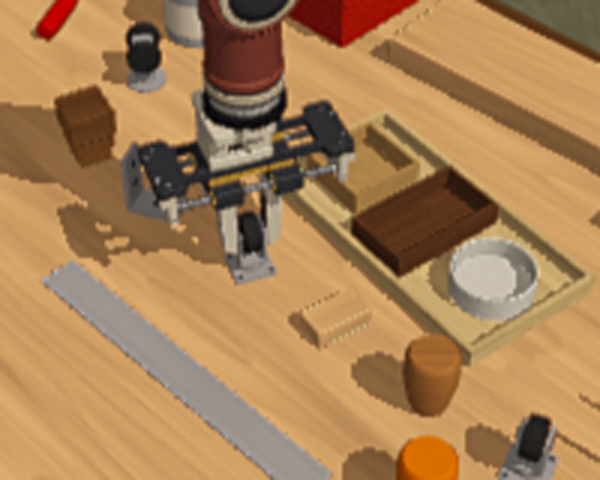

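The side picture shows the fingers on castor A at about (250,245), gap 27.7 mm. I'll lift it and carry it to the far end of the bin.

```bash
python3 -m pendant '[{"jaw":-1,"offset":[0,0,1],"twist":0},{"jaw":-1,"offset":[0,0,3],"twist":0},{"jaw":-1,"offset":[0,0,5.5],"twist":0},{"jaw":-1,"offset":[0,0,8],"twist":0},{"jaw":-1,"offset":[0,0,9],"twist":0}]' 20
for i in 1 2; do python3 -m pendant '[{"jaw":-1,"offset":[1.8,-1,0],"twist":-7.4},{"jaw":-1,"offset":[3.7,-1.9,0],"twist":-14.8},{"jaw":-1,"offset":[5.5,-2.9,0],"twist":-22.2},{"jaw":-1,"offset":[7.4,-3.8,0],"twist":-29.6},{"jaw":-1,"offset":[9.2,-4.75,0],"twist":-37}]'; done
python3 -m pendant '[{"jaw":-1,"offset":[0,0,0],"twist":0},{"jaw":-1,"offset":[0,0,-1.5],"twist":0},{"jaw":-1,"offset":[0,0,-3],"twist":0},{"jaw":-1,"offset":[0,0,-4],"twist":0},{"jaw":-1,"offset":[0,0,-4],"twist":0}]'
python3 - <<'E'
from plant import viewer
import cv2,numpy as np
for n,(a,b,c,d_) in dict(top=(105,190,210,340),side=(110,240,230,380)).items():
    p,d=viewer.capture(n);cv2.imwrite(f"pics/h1{n}.png",cv2.resize(p[a:b,c:d_,::-1],None,fx=4,fy=4,interpolation=2))
E
```

```text
clock: 4.15
position: [0.4723, 0.0505, 0.1237]
eef_rot: [2.634, 1.709, 0.005]
force: [0.6, 1.1, -1.7]
finger_gap: 0.0283
gripper_force: 20.0
clock: 4.65
position: [0.5634, 0.0031, 0.1209]
eef_rot: [-3.043, -0.778, 0.002]
force: [-0.1, -0.2, -1.2]
finger_gap: 0.028
gripper_force: 20.0
clock: 5.15
position: [0.6554, -0.0441, 0.1205]
eef_rot: [-3.133, 0.227, 0.003]
force: [1.2, 0.3, -1.6]
finger_gap: 0.0281
gripper_force: 20.0
clock: 5.65
position: [0.6531, -0.0429, 0.0788]
eef_rot: [-3.132, 0.218, 0.009]
force: [0.3, 0.4, -1.6]
finger_gap: 0.0278
gripper_force: 20.0
```

View pics/h1side.png

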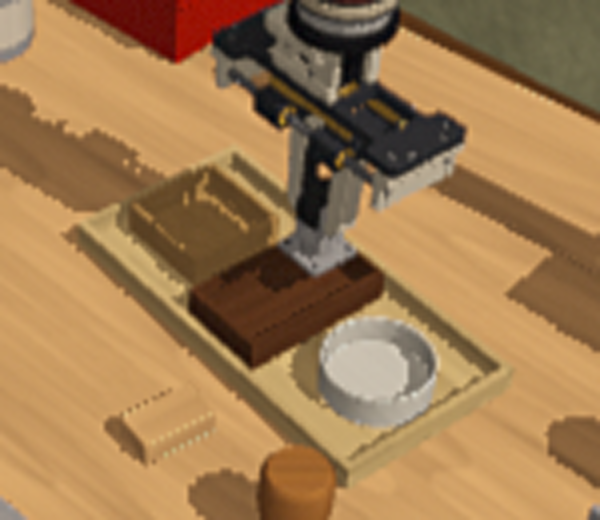

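The castor hangs over the far end of the bin, with its plate at about (315,255) in the crop. Lowering now.

```bash
python3 -m pendant '[{"jaw":-1,"offset":[0.1,-0.1,-1],"twist":0},{"jaw":-1,"offset":[0.2,-0.1,-2],"twist":0},{"jaw":-1,"offset":[0.2,-0.1,-2.8],"twist":0},{"jaw":-1,"offset":[0.2,-0.1,-3],"twist":0},{"jaw":-1,"offset":[0.2,-0.1,-3],"twist":0}]'
python3 -m pendant '[{"jaw":-1,"offset":[0,0,-0.1],"twist":0},{"jaw":-1,"offset":[0,0,-0.2],"twist":0},{"jaw":-1,"offset":[0,0,-0.3],"twist":0},{"jaw":-1,"offset":[0,0,-0.3],"twist":0},{"jaw":-1,"offset":[0,0,-0.3],"twist":0}]'
```

```text
clock: 6.25
position: [0.657, -0.0453, 0.0509]
eef_rot: [-3.134, 0.22, 0.002]
force: [0.6, 0.2, -1.5]
finger_gap: 0.028
gripper_force: 20.0
clock: 6.75
position: [0.6574, -0.0453, 0.0487]
eef_rot: [-3.134, 0.22, -0.0]
force: [0.3, -0.4, -1.4]
finger_gap: 0.028
gripper_force: 20.0
```

```bash
python3 -m pendant '[{"jaw":-1,"offset":[0,0,-0.1],"twist":0},{"jaw":-1,"offset":[0,0,-0.2],"twist":0},{"jaw":-1,"offset":[0,0,-0.3],"twist":0},{"jaw":-1,"offset":[0,0,-0.4],"twist":0},{"jaw":-1,"offset":[0,0,-0.4],"twist":0}]'
python3 -m pendant '[{"jaw":-1,"offset":[0,0,-0.1],"twist":0},{"jaw":-1,"offset":[0,0,-0.1],"twist":0},{"jaw":-1,"offset":[0,0,-0.2],"twist":0},{"jaw":-1,"offset":[0,0,-0.2],"twist":0},{"jaw":-1,"offset":[0,0,-0.2],"twist":0}]'
```

```text
clock: 7.25
position: [0.6572, -0.0453, 0.0444]
eef_rot: [-3.134, 0.22, 0.001]
force: [-0.1, -0.3, -1.1]
finger_gap: 0.0281
gripper_force: 20.0
clock: 7.75
position: [0.6574, -0.0454, 0.0429]
eef_rot: [-3.134, 0.22, -0.001]
force: [-0.6, 1.4, -0.4]
finger_gap: 0.028
gripper_force: 20.0
```

```bash
python3 -m pendant '[{"jaw":-1,"offset":[0,0,-0.1],"twist":0},{"jaw":-1,"offset":[0,0,-0.1],"twist":0},{"jaw":-1,"offset":[0,0,-0.1],"twist":0},{"jaw":-1,"offset":[0,0,-0.1],"twist":0}]'
```

```text
clock: 8.15
position: [0.6575, -0.0454, 0.0429]
eef_rot: [-3.133, 0.219, -0.001]
force: [-1.4, 1.4, 5.0]
finger_gap: 0.0277
gripper_force: 20.0
```

```bash
python3 -m pendant '[{"jaw":0,"offset":[0,0,0],"twist":0},{"jaw":0.4,"offset":[0,0,0],"twist":0},{"jaw":0.4,"offset":[0,0,0],"twist":0},{"jaw":0.4,"offset":[0,0,0],"twist":0},{"jaw":0.4,"offset":[0,0,0],"twist":0}]'
python3 -m pendant '[{"jaw":0.4,"offset":[0,0,1],"twist":0},{"jaw":0.4,"offset":[0,0,3],"twist":0},{"jaw":0.4,"offset":[0,0,6],"twist":0},{"jaw":0.4,"offset":[0,0,9],"twist":0},{"jaw":0.4,"offset":[0,0,9],"twist":0}]'
for i in 1 2; do python3 -m pendant '[{"jaw":0.6,"offset":[-1.9,-2.5,0],"twist":3},{"jaw":0.6,"offset":[-3.7,-5,0],"twist":6},{"jaw":0.6,"offset":[-5.6,-7.5,0],"twist":9},{"jaw":0.6,"offset":[-7.4,-10,0],"twist":12},{"jaw":0.6,"offset":[-9.25,-12.4,0],"twist":15}]'; done
python3 -m pendant '[{"jaw":0.6,"offset":[0,0,0],"twist":0},{"jaw":0.6,"offset":[0,0,-1],"twist":0},{"jaw":0.6,"offset":[0,0,-2],"twist":0},{"jaw":0.6,"offset":[0,0,-2],"twist":0}]'
```

```text
clock: 8.65
position: [0.6573, -0.0454, 0.0414]
eef_rot: [3.134, -0.22, -0.0]
force: [-0.7, -0.5, 0.4]
finger_gap: 0.0624
gripper_force: 0.0
clock: 9.15
position: [0.6603, -0.0471, 0.1374]
eef_rot: [3.132, -0.22, 0.016]
force: [0.4, -0.6, 0.0]
finger_gap: 0.0651
gripper_force: 0.0
clock: 9.65
position: [0.5638, -0.1703, 0.1316]
eef_rot: [3.135, 0.194, -0.0]
force: [-0.2, -1.0, -0.2]
finger_gap: 0.0744
gripper_force: 0.0
clock: 10.15
position: [0.4713, -0.2943, 0.1317]
eef_rot: [3.083, 0.602, -0.0]
force: [0.1, 0.6, -0.7]
finger_gap: 0.0744
gripper_force: 0.0
clock: 10.55
position: [0.4724, -0.2906, 0.1093]
eef_rot: [-3.079, -0.603, 0.004]
force: [0.1, 0.5, -0.5]
finger_gap: 0.0741
gripper_force: 0.0
```

```bash
python3 -m pendant '[{"jaw":0.6,"offset":[0,0,-2.5],"twist":0},{"jaw":0.6,"offset":[0,0,-5],"twist":0},{"jaw":0.6,"offset":[0,0,-7.7],"twist":0},{"jaw":0.6,"offset":[0,0,-7.7],"twist":0},{"jaw":0.6,"offset":[0,0,-7.7],"twist":0}]'
for i in 1 2; do python3 -m pendant '[{"jaw":-1,"offset":[0,0,0],"twist":0},{"jaw":-1,"offset":[0,0,0],"twist":0},{"jaw":-1,"offset":[0,0,0],"twist":0},{"jaw":-1,"offset":[0,0,0],"twist":0},{"jaw":-1,"offset":[0,0,0],"twist":0}]' 20; done
python3 - <<'E'
from plant import viewer
import cv2,numpy as np
p,d=viewer.capture("side");cv2.imwrite("pics/g2.png",cv2.resize(p[110:310,230:410,::-1],None,fx=3,fy=3,interpolation=2))
E
```

```text
clock: 11.05
position: [0.4726, -0.2928, 0.0345]
eef_rot: [-3.083, -0.6, 0.001]
force: [-0.2, 0.0, 0.4]
finger_gap: 0.0743
gripper_force: 0.0
clock: 11.55
position: [0.4725, -0.2934, 0.035]
eef_rot: [3.084, 0.599, 0.001]
force: [0.0, -0.0, -0.5]
finger_gap: 0.0388
gripper_force: 0.0
clock: 12.05
position: [0.4725, -0.2938, 0.0348]
eef_rot: [3.083, 0.599, 0.001]
force: [0.3, -0.4, 1.0]
finger_gap: 0.0278
gripper_force: 20.0
```

View pics/g2.png

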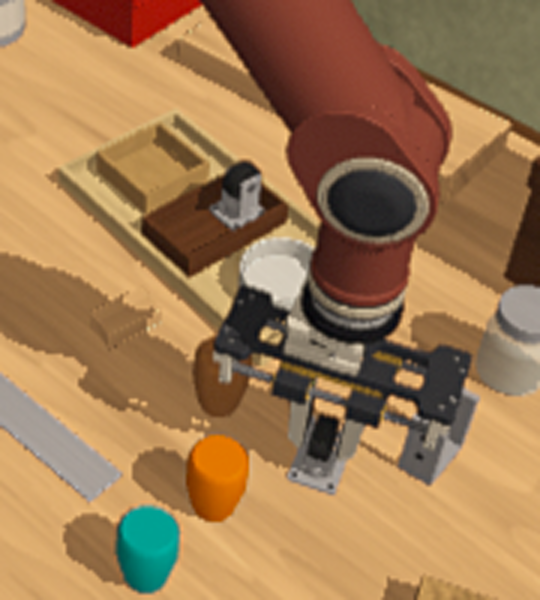

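Castor A stands upright in the bin at about (240,195), and the fingers are on castor B at (322,445).

```bash
python3 -m pendant '[{"jaw":-1,"offset":[0,0,1],"twist":0},{"jaw":-1,"offset":[0,0,3],"twist":0},{"jaw":-1,"offset":[0,0,6],"twist":0},{"jaw":-1,"offset":[0,0,9],"twist":0},{"jaw":-1,"offset":[0,0,10],"twist":0}]' 20
for i in 1 2; do python3 -m pendant '[{"jaw":-1,"offset":[1.2,2.5,0],"twist":-3},{"jaw":-1,"offset":[2.5,5.1,0],"twist":-6},{"jaw":-1,"offset":[3.7,7.7,0],"twist":-9},{"jaw":-1,"offset":[5,10.3,0],"twist":-12},{"jaw":-1,"offset":[6.2,12.85,0],"twist":-15}]'; done
python3 -m pendant '[{"jaw":-1,"offset":[0,0,0],"twist":0},{"jaw":-1,"offset":[0,0,-2],"twist":0},{"jaw":-1,"offset":[0,0,-4],"twist":0},{"jaw":-1,"offset":[0,0,-4.5],"twist":0},{"jaw":-1,"offset":[0,0,-4.5],"twist":0}]'
python3 -m pendant '[{"jaw":-1,"offset":[0,0,0],"twist":0},{"jaw":-1,"offset":[0,0,0],"twist":0}]'
```

```text
clock: 12.6
position: [0.4732, -0.294, 0.1375]
eef_rot: [3.081, 0.599, 0.005]
force: [-0.1, -1.1, -1.7]
finger_gap: 0.0277
gripper_force: 20.0
clock: 13.1
position: [0.5339, -0.1628, 0.1337]
eef_rot: [-3.134, -0.189, 0.003]
force: [0.9, -0.8, -0.7]
finger_gap: 0.0277
gripper_force: 20.0
clock: 13.6
position: [0.5958, -0.0343, 0.1335]
eef_rot: [-3.133, 0.222, 0.004]
force: [-0.1, -0.9, -0.6]
finger_gap: 0.0279
gripper_force: 20.0
clock: 14.1
position: [0.595, -0.0366, 0.0886]
eef_rot: [-3.134, 0.221, 0.005]
force: [-0.1, -1.0, -2.0]
finger_gap: 0.0281
gripper_force: 20.0
clock: 14.3
position: [0.5969, -0.0369, 0.0906]
eef_rot: [3.134, -0.22, 0.003]
force: [0.1, 0.1, -1.5]
finger_gap: 0.0277
gripper_force: 20.0
```

```bash
python3 -m pendant '[{"jaw":-1,"offset":[0,0,-1.5],"twist":0},{"jaw":-1,"offset":[0,0,-3],"twist":0},{"jaw":-1,"offset":[0,0,-3.8],"twist":0},{"jaw":-1,"offset":[0,0,-4],"twist":0},{"jaw":-1,"offset":[0,0,-4],"twist":0}]'
python3 -m pendant '[{"jaw":-1,"offset":[0,0,-0.1],"twist":0},{"jaw":-1,"offset":[0,0,-0.2],"twist":0},{"jaw":-1,"offset":[0,0,-0.3],"twist":0},{"jaw":-1,"offset":[0,0,-0.3],"twist":0},{"jaw":-1,"offset":[0,0,-0.3],"twist":0}]'
```

```text
clock: 14.8
position: [0.596, -0.0364, 0.0489]
eef_rot: [3.134, -0.22, -0.002]
force: [0.1, -1.3, -1.4]
finger_gap: 0.028
gripper_force: 20.0
clock: 15.3
position: [0.5964, -0.0363, 0.0468]
eef_rot: [-3.134, 0.22, -0.0]
force: [0.3, -0.7, -1.6]
finger_gap: 0.028
gripper_force: 20.0
```

```bash
python3 -m pendant '[{"jaw":-1,"offset":[0,0,-0.1],"twist":0},{"jaw":-1,"offset":[0,0,-0.1],"twist":0},{"jaw":-1,"offset":[0,0,-0.1],"twist":0}]'
```

```text
clock: 15.6
position: [0.5965, -0.0364, 0.0458]
eef_rot: [3.134, -0.22, 0.001]
force: [0.0, -0.3, -0.7]
finger_gap: 0.028
gripper_force: 20.0
```

```bash
python3 -m pendant '[{"jaw":-1,"offset":[0,0,-0.1],"twist":0},{"jaw":-1,"offset":[0,0,-0.1],"twist":0},{"jaw":-1,"offset":[0,0,-0.1],"twist":0}]'
python3 -m pendant '[{"jaw":0,"offset":[0,0,0],"twist":0},{"jaw":0.4,"offset":[0,0,0],"twist":0},{"jaw":0.4,"offset":[0,0,0],"twist":0},{"jaw":0.4,"offset":[0,0,0],"twist":0},{"jaw":0.4,"offset":[0,0,0],"twist":0}]'
python3 -m pendant '[{"jaw":0.4,"offset":[0,0,1],"twist":0},{"jaw":0.4,"offset":[0,0,3],"twist":0},{"jaw":0.4,"offset":[0,0,6],"twist":0},{"jaw":0.4,"offset":[0,0,9],"twist":0},{"jaw":0.4,"offset":[0,0,9],"twist":0}]'
python3 -m pendant '[{"jaw":0.8,"offset":[-2.6,-3,0],"twist":0},{"jaw":0.8,"offset":[-5.2,-6,0],"twist":0},{"jaw":0.8,"offset":[-7.8,-9,0],"twist":0},{"jaw":0.8,"offset":[-10.4,-12,0],"twist":0},{"jaw":0.8,"offset":[-13,-14.9,0],"twist":0}]'
python3 -m pendant '[{"jaw":0.8,"offset":[0,0,0],"twist":0},{"jaw":0.8,"offset":[0,0,0],"twist":0},{"jaw":0.8,"offset":[0,0,0],"twist":0}]'
python3 - <<'E'
from h import *
from plant import viewer
o=[]
p,d=viewer.capture("side");cv2.imwrite("pics/g3.png",cv2.resize(p[110:310,230:410,::-1],None,fx=3,fy=3,interpolation=2))
E
```

```text
clock: 15.9
position: [0.5965, -0.0365, 0.0458]
eef_rot: [-3.133, 0.22, -0.001]
force: [-2.0, 0.7, 5.2]
finger_gap: 0.0276
gripper_force: 20.0
clock: 16.4
position: [0.5963, -0.0363, 0.0445]
eef_rot: [-3.134, 0.22, 0.0]
force: [0.0, 0.0, 0.2]
finger_gap: 0.0622
gripper_force: 0.0
clock: 16.9
position: [0.5991, -0.0379, 0.1396]
eef_rot: [3.133, -0.22, 0.015]
force: [0.6, 0.6, 1.1]
finger_gap: 0.0653
gripper_force: 0.0
clock: 17.4
position: [0.4649, -0.1863, 0.1345]
eef_rot: [3.134, -0.22, -0.001]
force: [0.5, -1.3, -1.0]
finger_gap: 0.0832
gripper_force: 0.0
clock: 17.7
position: [0.4672, -0.184, 0.1343]
eef_rot: [-3.133, 0.216, -0.0]
force: [-0.5, -0.3, 0.4]
finger_gap: 0.084
gripper_force: 0.0
```

View pics/g3.png

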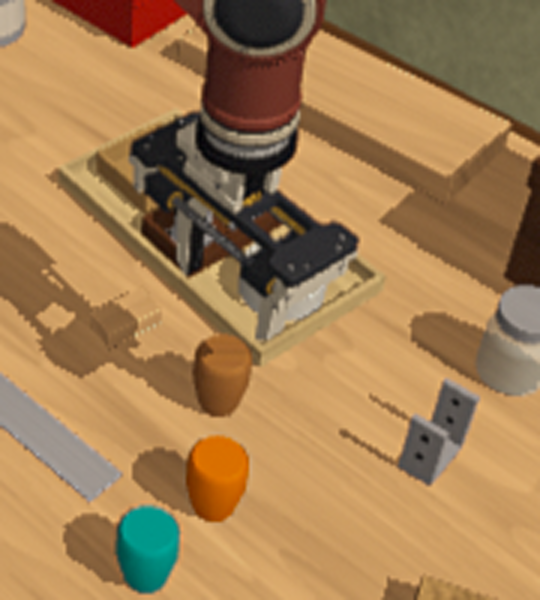

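The gripper is over the round foot (220,375 in the crop), and the orange and turquoise ones are clear. The bin is hidden, so I'll check it later.

```bash
python3 -m pendant '[{"jaw":0.8,"offset":[0,0,-2.5],"twist":0},{"jaw":0.8,"offset":[0,0,-5],"twist":0},{"jaw":0.8,"offset":[0,0,-7.5],"twist":0},{"jaw":0.8,"offset":[0,0,-10],"twist":0},{"jaw":0.8,"offset":[0,0,-10],"twist":0}]'
for i in 1 2; do python3 -m pendant '[{"jaw":-1,"offset":[0,0,0],"twist":0},{"jaw":-1,"offset":[0,0,0],"twist":0},{"jaw":-1,"offset":[0,0,0],"twist":0},{"jaw":-1,"offset":[0,0,0],"twist":0},{"jaw":-1,"offset":[0,0,0],"twist":0}]' 15; done
```

```text
clock: 18.25
position: [0.4653, -0.1828, 0.0319]
eef_rot: [-3.131, 0.215, 0.009]
force: [-0.2, 0.5, -0.5]
finger_gap: 0.0838
gripper_force: 0.0
clock: 18.75
position: [0.4667, -0.1855, 0.0353]
eef_rot: [3.134, -0.219, 0.002]
force: [-0.2, 0.2, 1.4]
finger_gap: 0.0497
gripper_force: 15.0
clock: 19.25
position: [0.4668, -0.1855, 0.0352]
eef_rot: [-3.134, 0.22, -0.002]
force: [-0.8, 0.1, 5.6]
finger_gap: 0.0499
gripper_force: 15.0
```

```bash
python3 -m pendant '[{"jaw":-1,"offset":[0,0,1],"twist":0},{"jaw":-1,"offset":[0,0,3],"twist":0},{"jaw":-1,"offset":[0,0,5],"twist":0},{"jaw":-1,"offset":[0,0,7],"twist":0},{"jaw":-1,"offset":[0,0,8],"twist":0}]' 15
python3 -m pendant '[{"jaw":-1,"offset":[2.9,0.9,0],"twist":0},{"jaw":-1,"offset":[5.8,1.8,0],"twist":0},{"jaw":-1,"offset":[8.7,2.7,0],"twist":0},{"jaw":-1,"offset":[11.6,3.6,0],"twist":0},{"jaw":-1,"offset":[14.5,4.6,0],"twist":0}]'
python3 -m pendant '[{"jaw":-1,"offset":[0,0,0],"twist":0},{"jaw":-1,"offset":[0,0,-1],"twist":0},{"jaw":-1,"offset":[0,0,-2],"twist":0},{"jaw":-1,"offset":[0,0,-2.5],"twist":0},{"jaw":-1,"offset":[0,0,-2.5],"twist":0}]'
python3 -m pendant '[{"jaw":-1,"offset":[0,0,-1.5],"twist":0},{"jaw":-1,"offset":[0,0,-3],"twist":0},{"jaw":-1,"offset":[0,0,-3.8],"twist":0},{"jaw":-1,"offset":[0,0,-3.8],"twist":0},{"jaw":-1,"offset":[0,0,-3.8],"twist":0}]'
```

```text
clock: 19.75
position: [0.4665, -0.1856, 0.1161]
eef_rot: [3.133, -0.22, 0.002]
force: [-0.5, -0.7, -0.6]
finger_gap: 0.0497
gripper_force: 15.0
clock: 20.25
position: [0.6118, -0.1386, 0.1141]
eef_rot: [-3.134, 0.22, 0.003]
force: [0.1, 0.2, -0.3]
finger_gap: 0.0497
gripper_force: 15.0
clock: 20.75
position: [0.6096, -0.1394, 0.0883]
eef_rot: [-3.133, 0.222, 0.005]
force: [1.0, -0.6, -1.5]
finger_gap: 0.0496
gripper_force: 15.0
clock: 21.25
position: [0.6113, -0.1395, 0.0514]
eef_rot: [3.134, -0.22, -0.0]
force: [-0.9, 0.5, -1.5]
finger_gap: 0.0497
gripper_force: 15.0
```

```bash
python3 -m pendant '[{"jaw":-1,"offset":[0,0,-0.1],"twist":0},{"jaw":-1,"offset":[0,0,-0.2],"twist":0},{"jaw":-1,"offset":[0,0,-0.3],"twist":0},{"jaw":-1,"offset":[0,0,-0.4],"twist":0},{"jaw":-1,"offset":[0,0,-0.4],"twist":0}]'
python3 -m pendant '[{"jaw":-1,"offset":[0,0,-0.1],"twist":0},{"jaw":-1,"offset":[0,0,-0.1],"twist":0},{"jaw":-1,"offset":[0,0,-0.1],"twist":0}]'
```

```text
clock: 21.75
position: [0.6113, -0.1392, 0.0476]
eef_rot: [-3.134, 0.219, 0.0]
force: [-1.3, 0.2, -1.4]
finger_gap: 0.0496
gripper_force: 15.0
clock: 22.05
position: [0.6113, -0.1393, 0.0466]
eef_rot: [-3.134, 0.22, -0.0]
force: [0.4, -0.1, -1.5]
finger_gap: 0.0496
gripper_force: 15.0
```

```bash
python3 -m pendant '[{"jaw":-1,"offset":[0,0,-0.1],"twist":0},{"jaw":-1,"offset":[0,0,-0.1],"twist":0},{"jaw":-1,"offset":[0,0,-0.1],"twist":0}]'
```

```text
clock: 22.35
position: [0.6115, -0.1394, 0.0463]
eef_rot: [-3.134, 0.22, -0.001]
force: [-1.2, 0.9, 4.8]
finger_gap: 0.0499
gripper_force: 15.0
```

```bash
python3 -m pendant '[{"jaw":0.2,"offset":[0,0,0],"twist":0},{"jaw":0.5,"offset":[0,0,0],"twist":0},{"jaw":0.5,"offset":[0,0,0],"twist":0},{"jaw":0.5,"offset":[0,0,0],"twist":0},{"jaw":0.5,"offset":[0,0,0],"twist":0}]'
python3 -m pendant '[{"jaw":0.5,"offset":[0,0,1],"twist":0},{"jaw":0.5,"offset":[0,0,3],"twist":0},{"jaw":0.5,"offset":[0,0,6],"twist":0},{"jaw":0.5,"offset":[0,0,9],"twist":0},{"jaw":0.5,"offset":[0,0,9],"twist":0}]'
for i in 1 2 3; do python3 -m pendant '[{"jaw":0.5,"offset":[-1.1,2.3,0],"twist":8.3},{"jaw":0.5,"offset":[-2.2,4.6,0],"twist":16.7},{"jaw":0.5,"offset":[-3.3,6.9,0],"twist":25},{"jaw":0.5,"offset":[-4.4,9.2,0],"twist":33.3},{"jaw":0.5,"offset":[-5.4,11.4,0],"twist":41.7}]'; done
python3 -m pendant '[{"jaw":0.5,"offset":[0,0,0],"twist":0},{"jaw":0.5,"offset":[0,0,0],"twist":0},{"jaw":0.5,"offset":[0,0,0],"twist":0},{"jaw":0.5,"offset":[0,0,0],"twist":0}]'
python3 - <<'E'
from plant import viewer
import cv2
p,d=viewer.capture("side");cv2.imwrite("pics/g4.png",cv2.resize(p[110:290,160:390,::-1],None,fx=3,fy=3,interpolation=2))
E
```

```text
clock: 22.85
position: [0.6113, -0.1393, 0.0455]
eef_rot: [3.134, -0.22, -0.0]
force: [-0.1, -0.2, -0.7]
finger_gap: 0.0697
gripper_force: 0.0
clock: 23.35
position: [0.6139, -0.1414, 0.141]
eef_rot: [3.131, -0.22, 0.015]
force: [0.9, 0.3, 0.0]
finger_gap: 0.0698
gripper_force: 0.0
clock: 23.85
position: [0.5563, -0.0242, 0.1354]
eef_rot: [-3.004, -0.919, 0.001]
force: [0.5, 0.0, -0.5]
finger_gap: 0.0698
gripper_force: 0.0
clock: 24.35
position: [0.5023, 0.0896, 0.1355]
eef_rot: [-2.48, -1.928, 0.001]
force: [0.4, 0.5, 0.1]
finger_gap: 0.0697
gripper_force: 0.0
clock: 24.85
position: [0.4484, 0.2034, 0.1355]
eef_rot: [-1.631, -2.684, 0.001]
force: [0.3, 0.5, 1.3]
finger_gap: 0.0699
gripper_force: 0.0
clock: 25.25
position: [0.4499, 0.2012, 0.1356]
eef_rot: [1.644, 2.676, -0.001]
force: [0.8, 0.4, -0.3]
finger_gap: 0.0701
gripper_force: 0.0
```

View pics/g4.png

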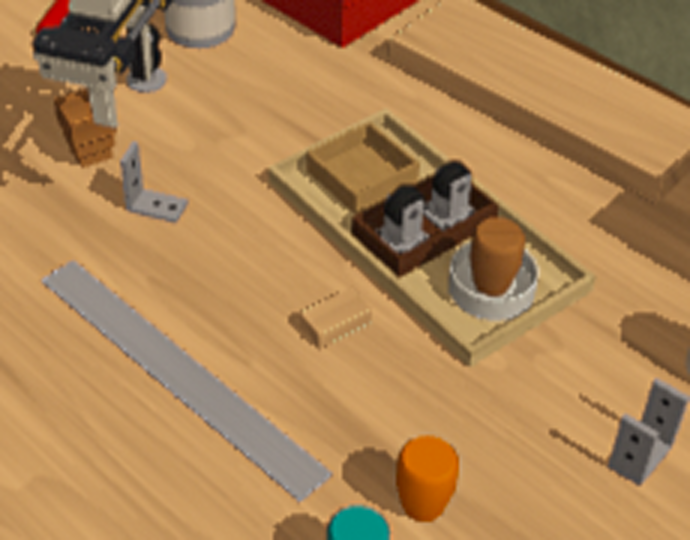

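Both castors are upright in the bin (405,215 and 450,190) and the foot is upright in the tin (497,255). Bracket next.

```bash
python3 -m pendant '[{"jaw":0.4,"offset":[0,0,-2.5],"twist":0},{"jaw":0.4,"offset":[0,0.05,-5],"twist":0},{"jaw":0.4,"offset":[0,0.05,-7.5],"twist":0},{"jaw":0.4,"offset":[0,0.05,-9.9],"twist":0},{"jaw":0.4,"offset":[0,0.05,-9.9],"twist":0}]'
for i in 1 2; do python3 -m pendant '[{"jaw":-1,"offset":[0,0,0],"twist":0},{"jaw":-1,"offset":[0,0,0],"twist":0},{"jaw":-1,"offset":[0,0,0],"twist":0},{"jaw":-1,"offset":[0,0,0],"twist":0},{"jaw":-1,"offset":[0,0,0],"twist":0}]' 30; done
python3 - <<'E'
from plant import viewer
import cv2
p,d=viewer.capture("side");cv2.imwrite("pics/g5.png",cv2.resize(p[120:220,150:280,::-1],None,fx=5,fy=5,interpolation=2))
E
```

```text
clock: 25.8
position: [0.4477, 0.2017, 0.0343]
eef_rot: [-1.64, -2.676, 0.008]
force: [-0.1, -0.3, -0.6]
finger_gap: 0.0653
gripper_force: 0.0
clock: 26.3
position: [0.4495, 0.2034, 0.0373]
eef_rot: [1.639, 2.68, 0.001]
force: [-1.0, 1.3, 3.0]
finger_gap: 0.0316
gripper_force: 29.9
clock: 26.8
position: [0.4494, 0.2034, 0.0372]
eef_rot: [1.639, 2.68, 0.001]
force: [-1.6, 0.4, 5.4]
finger_gap: 0.0317
gripper_force: 29.9
```

View pics/g5.png

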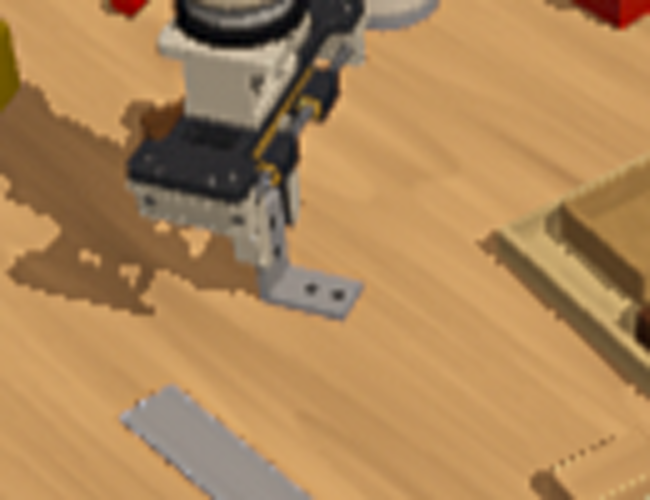

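The fingers hold the L bracket's leg at about (270,230), with the plate flat on the table. Carrying it to the carton.

```bash
python3 -m pendant '[{"jaw":-1,"offset":[0,0,1],"twist":0},{"jaw":-1,"offset":[0,0,3],"twist":0},{"jaw":-1,"offset":[0,0,5],"twist":0},{"jaw":-1,"offset":[0,0,7],"twist":0},{"jaw":-1,"offset":[0,0,8],"twist":0}]' 35
python3 -m pendant '[{"jaw":-1,"offset":[3.9,-2.4,0],"twist":-7},{"jaw":-1,"offset":[7.8,-4.8,0],"twist":-14},{"jaw":-1,"offset":[11.6,-7.2,0],"twist":-21},{"jaw":-1,"offset":[15.5,-9.5,0],"twist":-28},{"jaw":-1,"offset":[19.4,-11.9,0],"twist":-35}]'
python3 -m pendant '[{"jaw":-1,"offset":[0,0,0],"twist":0},{"jaw":-1,"offset":[0,0,-1],"twist":0},{"jaw":-1,"offset":[0,0,-2],"twist":0},{"jaw":-1,"offset":[0,0,-2.5],"twist":0},{"jaw":-1,"offset":[0,0,-2.5],"twist":0}]'
python3 - <<'E'
from plant import viewer
import cv2
p,d=viewer.capture("side");cv2.imwrite("pics/g6.png",cv2.resize(p[110:220,220:360,::-1],None,fx=5,fy=5,interpolation=2))
E
```

```text
clock: 27.35
position: [0.4499, 0.2033, 0.1183]
eef_rot: [1.639, 2.679, 0.003]
force: [0.3, -0.2, -1.5]
finger_gap: 0.0317
gripper_force: 34.9
clock: 27.85
position: [0.6441, 0.0835, 0.1162]
eef_rot: [-2.373, -2.057, 0.001]
force: [1.1, 0.5, -2.0]
finger_gap: 0.0321
gripper_force: 34.9
clock: 28.35
position: [0.6413, 0.0856, 0.0901]
eef_rot: [-2.365, -2.063, 0.004]
force: [-0.9, -0.2, -0.5]
finger_gap: 0.0318
gripper_force: 34.9
```

View pics/g6.png

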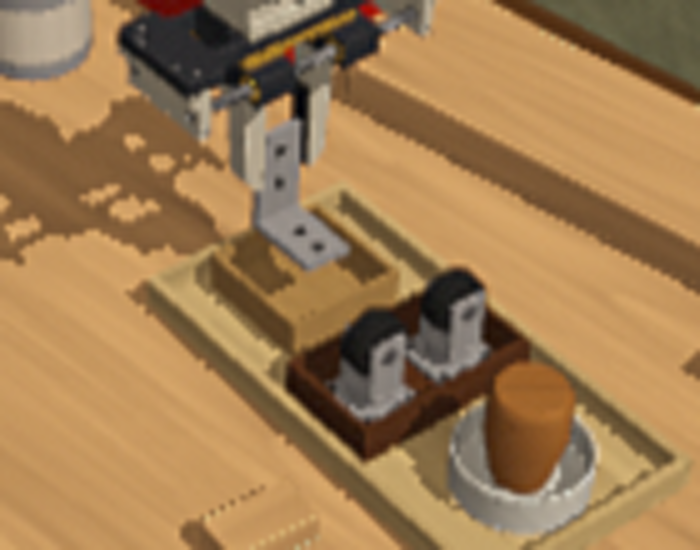

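The bracket hangs level over the carton, with its plate at (300,235). Lowering.

```bash
python3 -m pendant '[{"jaw":-1,"offset":[0,0,-1.5],"twist":0},{"jaw":-1,"offset":[0,0,-3],"twist":0},{"jaw":-1,"offset":[0,0,-3.8],"twist":0},{"jaw":-1,"offset":[0,0,-3.8],"twist":0},{"jaw":-1,"offset":[0,0,-3.8],"twist":0}]'
python3 -m pendant '[{"jaw":-1,"offset":[0,0,-0.1],"twist":0},{"jaw":-1,"offset":[0,0,-0.2],"twist":0},{"jaw":-1,"offset":[0,0,-0.3],"twist":0},{"jaw":-1,"offset":[0,0,-0.4],"twist":0},{"jaw":-1,"offset":[0,0,-0.4],"twist":0}]'
```

```text
clock: 28.9
position: [0.6433, 0.084, 0.0533]
eef_rot: [-2.37, -2.062, 0.001]
force: [0.6, -0.1, -1.9]
finger_gap: 0.0318
gripper_force: 34.9
clock: 29.4
position: [0.6432, 0.0842, 0.0496]
eef_rot: [-2.369, -2.063, 0.0]
force: [0.8, 0.8, -1.3]
finger_gap: 0.0318
gripper_force: 34.9
```

```bash
python3 -m pendant '[{"jaw":-1,"offset":[0,0,-0.1],"twist":0},{"jaw":-1,"offset":[0,0,-0.1],"twist":0},{"jaw":-1,"offset":[0,0,-0.1],"twist":0}]'
```

```text
clock: 29.7
position: [0.6433, 0.0842, 0.0486]
eef_rot: [-2.369, -2.063, 0.0]
force: [-1.0, 0.7, -1.6]
finger_gap: 0.0317
gripper_force: 34.9
```

```bash
python3 -m pendant '[{"jaw":-1,"offset":[0,0,-0.1],"twist":0},{"jaw":-1,"offset":[0,0,-0.1],"twist":0},{"jaw":-1,"offset":[0,0,-0.15],"twist":0},{"jaw":-1,"offset":[0,0,-0.15],"twist":0},{"jaw":-1,"offset":[0,0,-0.15],"twist":0}]'
```

```text
clock: 30.2
position: [0.6433, 0.0842, 0.0471]
eef_rot: [-2.369, -2.063, -0.0]
force: [-0.4, 0.0, -1.0]
finger_gap: 0.0316
gripper_force: 34.9
```

```bash
python3 -m pendant '[{"jaw":-1,"offset":[0,0,-0.1],"twist":0},{"jaw":-1,"offset":[0,0,-0.1],"twist":0},{"jaw":-1,"offset":[0,0,-0.1],"twist":0}]'
```

```text
clock: 30.5
position: [0.6435, 0.0842, 0.0469]
eef_rot: [2.369, 2.063, 0.001]
force: [-1.6, 0.3, 4.5]
finger_gap: 0.0317
gripper_force: 34.9
```

Contact. I'll release, rise, back off to the left, and check.

```bash
python3 -m pendant '[{"jaw":0,"offset":[0,0,0],"twist":0},{"jaw":0.3,"offset":[0,0,0],"twist":0},{"jaw":0.3,"offset":[0,0,0],"twist":0},{"jaw":0.3,"offset":[0,0,0],"twist":0},{"jaw":0.3,"offset":[0,0,0],"twist":0}]'
python3 -m pendant '[{"jaw":0.3,"offset":[0,0,1],"twist":0},{"jaw":0.3,"offset":[0,0,3],"twist":0},{"jaw":0.3,"offset":[0,0,6],"twist":0},{"jaw":0.3,"offset":[0,0,10],"twist":0},{"jaw":0.3,"offset":[0,0,14],"twist":0}]'
python3 -m pendant '[{"jaw":0.3,"offset":[-2,4,0],"twist":0},{"jaw":0.3,"offset":[-4,8,0],"twist":0},{"jaw":0.3,"offset":[-6,12,0],"twist":0},{"jaw":0.3,"offset":[-8,16,0],"twist":0},{"jaw":0.3,"offset":[-10,20,0],"twist":0}]'
python3 -m pendant '[{"jaw":0.3,"offset":[0,0,0],"twist":0},{"jaw":0.3,"offset":[0,0,0],"twist":0},{"jaw":0.3,"offset":[0,0,0],"twist":0},{"jaw":0.3,"offset":[0,0,0],"twist":0},{"jaw":0.3,"offset":[0,0,0],"twist":0}]'
python3 - <<'E'
from plant import viewer
import cv2,numpy as np
a,_=viewer.capture("side");b,_=viewer.capture("top")
f=lambda p,w:cv2.resize(p[:,:,::-1],(w,300),interpolation=2)
cv2.imwrite("pics/end.png",np.vstack([f(a[100:290,150:400],395),f(b[105:255,110:400],580)[:, :395]][:1]+[f(b[105:225,200:358],395)]))
E
```

```text
clock: 31.0
position: [0.6433, 0.0841, 0.0459]
eef_rot: [-2.369, -2.063, 0.0]
force: [1.4, 0.4, -0.1]
finger_gap: 0.0601
gripper_force: 0.0
clock: 31.5
position: [0.6431, 0.0841, 0.1881]
eef_rot: [2.37, 2.063, -0.0]
force: [0.4, 1.2, -0.3]
finger_gap: 0.0604
gripper_force: 0.0
clock: 32.0
position: [0.5425, 0.2857, 0.1872]
eef_rot: [2.37, 2.062, 0.002]
force: [0.9, 0.2, 0.2]
finger_gap: 0.0602
gripper_force: 0.0
clock: 32.5
position: [0.5442, 0.2825, 0.1864]
eef_rot: [2.372, 2.059, 0.0]
force: [0.1, 0.6, -0.0]
finger_gap: 0.0603
gripper_force: 0.0
```

View pics/end.png

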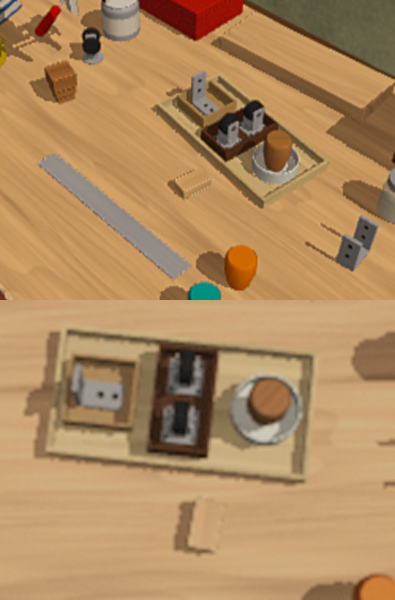

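All four fittings stand in their containers: the bracket at (95,390) in the lower picture, the castors at (185,370) and (180,420), and the foot at (268,400). The twin castor, square foot and U bracket stand where they were.

```bash
python3 -c "
from plant import ticket
print(ticket.sign_off())"
```

```text
the job is handed in; nothing more can be done
None
```

The kit is made up and handed in: both single-wheel castors are in the bin, the round foot is in the tin and the L bracket is in the carton, all upright and set down in the order asked, with the look-alikes left where they stood.

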